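# Set out the kit for a protection-board swap

### The arm

A 6-joint arm with a two-finger parallel gripper is mounted at the origin on a cart in front of the work surface, level with it; the furniture and walls round the work are solid. World frame = base frame: x ahead of the robot, y to its left, z up, the work surface at z = 0. Lengths are in m, angles in rad, forces in N, time in s.
With the tool pointing down it reaches from about 0.375 to 0.9 m from the base axis. Payload 3.1 kg.
Tool frame: the origin (TCP) lies at the very end of the fingers, on their centre line; the grasp point (between the pads) lies 19 mm behind it (grip_depth is the distance from the TCP to the grasp point, in m); z points along the fingers, y is the line along which they close (so a half turn about z gives the same grasp; the last joint's range is limited). The gripper opens to 85 mm and grips with 20 to 120 N. Pads are 22 mm wide; open, the fingers measure 114 mm over their backs; the gripper's body (76 mm by 85 mm) begins 54 mm behind the grasp point. The pads swing forward as they close: fully open they stand 13 mm farther back than shut.
Start: joints at [-1.482, 0.527, 1.433, -0, 1.181, -0.178], TCP at [0.165, -0.603, 0.197] pointing down, gripper open.
Joint ranges: [-3.08, 3.08], [-0.75, 2.2], [0.22, 2.44], [-1.43, 4.57], [0, 2.65], [-2.85, 2.85]. Speed limits (rad/s): [2.79, 2.79, 3.14, 3.14, 3.14, 3.14].

### API

Orientations are given as a unit quaternion [x, y, z, w].
In Python, from station import * gives the robot as it stands.
- The arm moves only by the tool apply_moves, never from a script. Its argument "plan" is a list of rows, each a list of 7 numbers: the shift along the tool's x, y, z in m, then the turn, a rotation vector about the tool's x, y, z in rad, then the gripper command: -1 is fully open, 1 is shut, values between are in proportion. In form: [[dx, dy, dz, wx, wy, wz, jaw], ...]. A call has 1 to 8 rows; each row shifts and turns the commanded pose from where the row before left it, along the tool's axes as they then stand; what a row does not reach is not made up. A row lasts 1/8 s, in which the tool goes at most 62.5 mm and 10.7 degrees, less where a joint would pass 70% of its speed; a pose out of reach is approached as far as the arm can. A call is refused whole if a number of a shift passes 0.0625 or a number of a turn 0.188, either way. A call with a gripper value outside its range is refused whole. The fingers move at their own pace and stop on an object; "force" is the grip in N (left out, the last holds). Time passes only in rows, so rows that do not move let the fingers close. It gives the time, the measured TCP pose, the force, the opening and the grip force at its end, in the units of the state.
- sense(): the state, without advancing time (a new reading comes with each control period).
- snapshot(name): name is "scene" or "top" or "wrist"; returns the picture (400x640x3 uint8, red, green, blue); there is no depth.
- calibration(name): a dict with "camera_matrix" (3x3 intrinsics, pixels), "R" (3x3) and "t" (3): a world point X has camera coordinates R X + t; the wrist camera has in their place "mount" (4x4, takes a point from camera to tool coordinates, whose origin is the TCP and whose axes are the flange's). Camera axes: x right, y down, z forward; pixel columns grow to the right and rows downward; lengths in m; the calibration is good to about 2 mm. A picture is of the moment at which its call begins: read the wrist's pose just before it. calibration takes no time and is no camera call.
- sign_off(): hands the job in; it is judged then, once.
The state is a dict: "t": time; "q": joint angles; "qd": joint speeds; "tau": joint torques, N m; "tcp_pos": TCP position; "tool_rot": TCP orientation; "force": force on the tool from outside, world axes, zero at the start; "ft_torque": the same for the moment, N m; "finger_gap": opening from 0.0 (shut) to 1.0 (fully open); "gripper_force": force on a finger pad.
Only numpy, scipy, OpenCV 4.12 (cv2) and the standard library are available. Lean on these libraries where they do the work, as an engineer would, in place of code of your own. Each camera call takes 0.05 s, during which the arm holds its last target. There are 200 camera calls.

### The job

Set out the kit for the next protection-board swap, each part home in the holder made for it: the battery cell upright in the deep round well, the solder spool upright in the wide shallow dish, the protection board flat on the bars of its cradle inside the pins, and the yellow screwdriver in its rest, handle in the wide saddle and blade in the narrow fork. Leave all four released and at rest.

Things in the scene. Friction and masses are not known exactly. Their poses are not given: they have to be found in the camera images.
- cell_mid (a point): Battery cell: grey cylinder standing upright on the green mat, 32 mm in diameter, 70 mm tall. This point is its centre, 35 mm above its underside; z is its upright axis. Grip it across the can, in its upper part (the well takes the lowest 19 mm).
- spool_mid (a point): Solder spool: reel of bright wire with blue end flanges, standing on end on the green mat, 56 mm in diameter, 38 mm tall (another spool far back, by the power supply, is not meant). This point is its centre, 19 mm above its underside; z is its upright axis. Grip it across, in its upper half (the dish takes the lowest 10 mm).
- board_mid (a point): Protection board: thin rectangular circuit board with a grey metal plate on top, lying flat on the green mat, 94 mm long (x axis), 62 mm wide (y), 8 mm thick. This point is its centre, 4 mm above its underside. Grip it across the 62 mm width at mid-length. Either end may lead.
- driver_grip (a point): Screwdriver with yellow handle, lying on the green mat, 177 mm long; x runs from blade tip to handle butt, z up. This point is the place to grip: on its axis, 118 mm from the tip, 58 mm from the butt, 14 mm above the handle's underside. Handle 26 mm wide, 28 mm tall, from 38 mm on the tip side of this point to 58 mm on the butt side; blade 6 mm wide.
- cell_well: Cell well, fixed: the narrow, deep grey round socket on a 62 mm round foot, brass contact in its floor. Origin: centre of its underside on the mat, z up. Bore 44 mm, flaring to 51 mm at the rim; rim 24 mm and inner floor 5 mm above the mat.
- spool_dish: Spool dish, fixed: the wide, shallow grey round dish with a dark floor, 84 mm over its rim. Origin: centre of its underside on the mat, z up. Inside 68 mm wide, flaring to 78 mm at the rim; rim 14 mm and inner floor 4 mm above the mat.
- board_cradle: Board cradle, fixed: grey frame, 122 mm (x) by 94 mm (y), with eight tapered steel pins. Origin: centre of its underside on the mat, z up. The board lies on bars 14 mm above the mat, its length along x, inside the pins (106 mm apart inside in x, 76 mm in y; tops 30 mm up). At mid-length (x within 36 mm) nothing stands beyond 23 mm from the x axis: room for the fingers.
- driver_rest: Screwdriver rest, fixed: grey spine with a wide flared saddle for the handle at its +x end (x = 63 to 85 mm, floor 10 mm, top 30 mm above the mat) and a narrow flared fork for the blade at its -x end (x = -67 to -53, top 36 mm). Origin: middle of its underside, z up. Laid home, butt to +x, the driver's grip point lies over x = 30 mm, y = 0, 24 mm above the mat, with room for fingers.
Things that resemble listed ones, but are neither listed nor needed, are in the scene too. Leave any red look-alike of the cell_well alone.

How it is judged:
By the outcome, as a careful person would: the job done as asked, in the order asked, and still so for the second after the job is handed in, with the robot touching nothing.
It also fails if it takes over 106 s, if anything falls off the work surface, if the arm or the gripper's body presses on something with over 40 N, if the wrist force passes 120 N, or if a joint passes its speed limit or range.

## Working session

There is one attempt and no reset: what is moved stays moved. The work goes in short steps, Python scripts to look and compute and a tool call to move; the robot and the scene stay as the last step left them, time stands still between calls to the robot, and variables do not carry over. Pictures are saved under pics/ and viewed, at most 14 in all, crops included, and the job is handed in when it is done.

Besides the shell and the picture viewer there is one more tool, called after "Request:" by a JSON object that holds its "api" and its "payload". apply_moves: Moves the arm, as the interface text tells. Its arguments: {"type":"object","properties":{"plan":{"type":"array"},"force":{"type":"number"}},"required":["plan"]}

```bash
mkdir -p pics; python3 - <<'E'
from station import *
import cv2
for n in ("top","scene"):
    cv2.imwrite(f"pics/{n}0.png",cv2.resize(snapshot(n),(800,500))[:,:,::-1])
    c=calibration(n);print(n,c)
print(calibration("wrist"));s=sense();print(s)
E
```

```text
top {'camera_matrix': array([[374.42774817,   0.        , 324.15836967],
       [  0.        , 374.42774817, 198.97194061],
       [  0.        ,   0.        ,   1.        ]]), 'R': array([[-0.01212371, -0.99988233,  0.00939898],
       [-0.99310346,  0.01094425, -0.11672937],
       [ 0.11661277, -0.01074936, -0.99311928]]), 't': array([-0.23828897,  0.47597889,  1.15811081])}
scene {'camera_matrix': array([[453.76670772,   0.        , 320.43335649],
       [  0.        , 453.76670772, 195.01111257],
       [  0.        ,   0.        ,   1.        ]]), 'R': array([[ 0.76191395, -0.64741642, -0.0184151 ],
       [-0.39689217, -0.44423754, -0.80319961],
       [ 0.51182393,  0.6192778 , -0.59542529]]), 't': array([-0.50022719,  0.11725385,  1.39710746])}
{'camera_matrix': array([[278.28503718,   0.        , 323.05236377],
       [  0.        , 278.28503718, 199.48089233],
       [  0.        ,   0.        ,   1.        ]]), 'mount': array([[-7.10781387e-04, -9.57097215e-01, -2.89766141e-01,
         7.47136184e-02],
       [ 9.99999728e-01, -6.23821316e-04, -3.92466663e-04,
         4
[... 168 characters left out ...]
 1.00000000e+00]])}
{'t': 0.1, 'q': array([-1.48145161e+00,  5.28411443e-01,  1.43375774e+00,  3.38779059e-06,
        1.18140094e+00, -1.78515356e-01]), 'qd': array([ 0.00042816, -0.00294425, -0.00255874,  0.00156226, -0.00034459,
        0.00055189]), 'tau': array([-5.20505764e-04, -4.43304956e+01, -1.78586698e+01, -2.79903370e-04,
        3.89703404e-03, -1.18089329e-05]), 'tcp_pos': array([ 0.16537426, -0.60199577,  0.19601327]), 'tool_rot': array([ 9.91044372e-01,  1.33529304e-01,  4.56331463e-05, -9.87677945e-04]), 'force': array([ 0.24913459, -0.37908207, -0.11010213]), 'ft_torque': array([ 0.05538381, -0.05339954, -0.03074851]), 'gripper_force': 0.0, 'finger_gap': 0.9985585259347565}
```

View pics/top0.png

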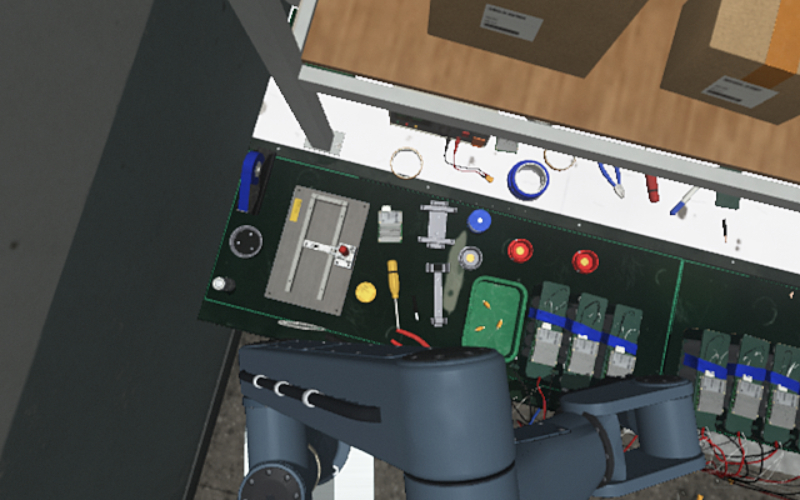

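View pics/scene0.png

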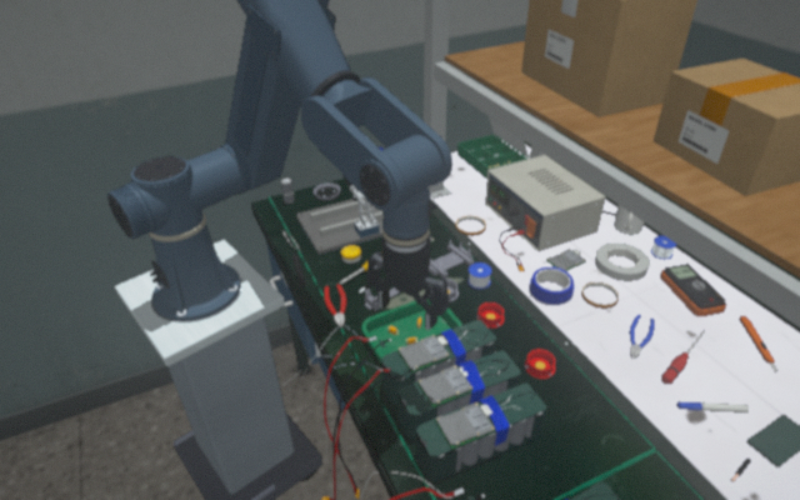

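Top view: cell about (220,284), dish (246,240), board (390,224), cradle (437,222), rest (437,293), driver (394,290), spool (480,220), well (470,257) in the 800-wide picture. I'll enlarge that region for better pixel positions.

```bash
python3 - <<'E'
from station import *
import cv2
im=snapshot("top");cv2.imwrite("pics/topraw.png",im[:,:,::-1])
cr=im[120:290,155:425,::-1]
cr=cv2.convertScaleAbs(cv2.resize(cr,None,fx=2.96,fy=2.96,interpolation=cv2.INTER_CUBIC),alpha=1.5,beta=15)
cv2.imwrite("pics/top1.png",cr)
E
```

```text
(no output)
```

View pics/top1.png

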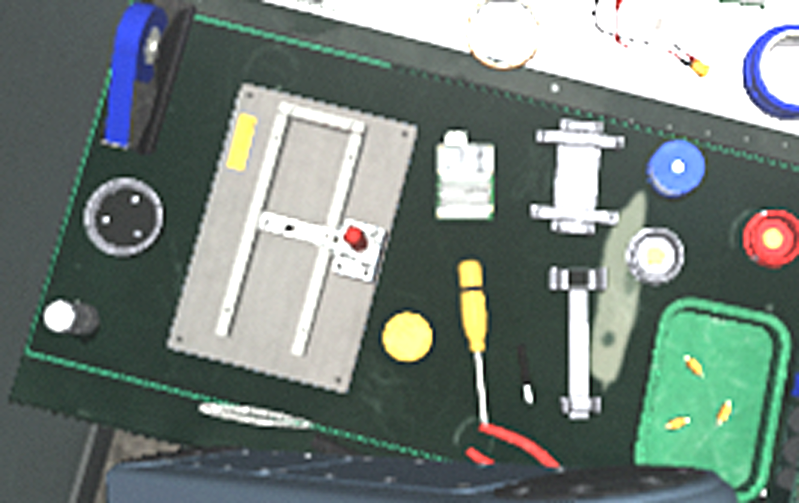

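```bash
cat > h.py <<'E'
from station import *
import numpy as np, cv2
from scipy.spatial.transform import Rotation as Ro
def ray(name,u,v,z,s=None):
    c=calibration(name);K=c["camera_matrix"]
    d=np.linalg.solve(K,[u,v,1.])
    if name=="wrist":
        R=Ro.from_quat(s["tool_rot"]).as_matrix();M=c["mount"]
        o=np.array(s["tcp_pos"])+R@M[:3,3]; d=R@M[:3,:3]@d
    else:
        o=-c["R"].T@c["t"]; d=c["R"].T@d
    return o+d*(z-o[2])/d[2]
def yaw(s):  # world yaw of tool y axis, mod pi
    y=Ro.from_quat(s["tool_rot"]).as_matrix()[:,1]; return np.arctan2(y[1],y[0])
def rows(p,a=None):
    """shift (tool axes) and turn to TCP target p, closing-axis yaw a (half-turn free)"""
    s=sense();R=Ro.from_quat(s["tool_rot"])
    d=R.inv().apply(np.array(p)-s["tcp_pos"])
    y=yaw(s); da=0 if a is None else (a-y+np.pi/2)%np.pi-np.pi/2
    print("tcp",s["tcp_pos"].round(4),"yaw",round(y,3),"gap",round(s["finger_gap"],3),"t",round(s["t"],2),"q6",s["q"][5].round(2))
    # levelling correction + yaw; shift first then turn
    T=Ro.from_euler('z',(y+da)-0)  # desired: y axis at yaw y+da, z down
    Y=np.array([np.cos(y+da),np.sin(y+da),0]);Z=np.array([0,0,-1.]);X=np.cross(Y,Z)
    rv=(R.inv()*Ro.from_matrix(np.c_[X,Y,Z])).as_rotvec()
    print("shift",d.round(4),"n",np.ceil(np.abs(d).max()/.0625),"turn",rv.round(4))
def wsnap(fn,alpha=1.3,sz=(800,500)):
    s=sense();im=snapshot("wrist");cv2.imwrite("pics/"+fn+"_raw.png",im[:,:,::-1])
    cv2.imwrite("pics/"+fn+".png",cv2.convertScaleAbs(cv2.resize(im,sz,interpolation=cv2.INTER_CUBIC)[:,:,::-1],alpha=alpha,beta=10))
    np.savez("pics/"+fn+".npz",tcp_pos=s["tcp_pos"],tool_rot=s["tool_rot"]);return im
E
python3 - <<'E'
from h import *
P={"cell":(60,317,.07),"spool":(677,167,.038),"board":(466,178,.008),"bTL":(437,143,.008),"bBL":(437,217,.008),"butt":(468,262,.014),"tip":(484,425,.014),"well":(655,255,.024),"dish":(123,216,.014),"cradle":(577,176,.02),"cr1":(581,120,.02),"cr2":(577,232,.02),"saddle":(577,279,.03),"fork":(580,405,.036),"toggle":(357,240,.06)}
for k,(u,v,z) in P.items():
    p=ray("top",155+u/2.96,120+v/2.96,z);print(k,p.round(3),np.hypot(p[0],p[1]).round(3))
s=sense();print(Ro.from_quat(s["tool_rot"]).as_matrix().round(3))
p=ray("top",155+60/2.96,120+317/2.96,.07);rows([p[0],p[1],.2],np.arctan2(p[1],p[0])+np.pi/2)
E
```

```text
cell [0.388 0.208 0.07 ] 0.44
spool [ 0.542 -0.434  0.038] 0.694
board [ 0.538 -0.207  0.008] 0.576
bTL [ 0.577 -0.175  0.008] 0.603
bBL [ 0.495 -0.175  0.008] 0.525
butt [ 0.445 -0.208  0.014] 0.491
tip [ 0.27  -0.224  0.014] 0.351
well [ 0.449 -0.409  0.024] 0.608
dish [0.499 0.165 0.014] 0.525
cradle [ 0.537 -0.328  0.02 ] 0.629
cr1 [ 0.598 -0.333  0.02 ] 0.685
cr2 [ 0.475 -0.326  0.02 ] 0.576
saddle [ 0.424 -0.324  0.03 ] 0.534
fork [ 0.291 -0.324  0.036] 0.436
toggle [ 0.465 -0.094  0.06 ] 0.474
[[ 0.964  0.265 -0.   ]
 [ 0.265 -0.964  0.002]
 [ 0.    -0.002 -1.   ]]
tcp [ 0.1654 -0.6021  0.1962] yaw -1.303 gap 1.002 t 0.15 q6 -0.18
shift [ 0.4288 -0.722  -0.0025] n 12.0 turn [-0.0016 -0.0005 -0.2238]
```

Request:
{"api": "apply_moves", "payload": {"plan": [[0, 0, -0.03, 0, 0, 0.134, -1], [0, 0, -0.03, 0, 0, 0.134, -1], [0.04, -0.04, 0, 0, 0, 0, -1], [0.04, -0.04, 0, 0, 0, 0, -1], [0.04, -0.04, 0, 0, 0, 0, -1], [0.04, -0.04, 0, 0, 0, 0, -1], [0.04, -0.04, 0, 0, 0, 0, -1], [0.04, -0.04, 0, 0, 0, 0, -1]], "force": 40}}

```text
t: 1.15
tcp_pos: [0.4065, -0.3612, 0.2568]
tool_rot: [1.0, -0.0, -0.0, -0.0]
force: [0.3, -1.4, 0.0]
finger_gap: 0.999
gripper_force: 0.0
```

```bash
python3 -c "
from h import *
wsnap('w1')"
```

```text
(no output)
```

View pics/w1.png

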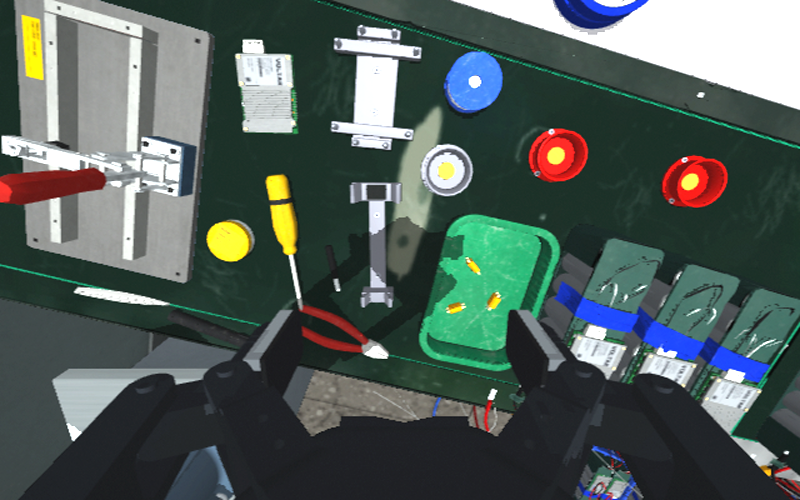

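Clear view: well rim (445,170), spool hub (475,82), board (267,94), cradle (375,88), rest saddle (377,192)/fork (377,297), driver butt (277,178) with its tip near (299,303) by the red pliers.

```bash
python3 - <<'E'
from h import *
s=np.load("pics/w1.npz")
P={"well":(445,170,.024),"spool":(475,82,.038),"bTL":(237,55,.006),"bTR":(290,52,.006),"bBR":(298,132,.006),"bBL":(243,134,.006),"butt":(275,177,.014),"neck":(288,254,.014),"tip":(299,303,.014),"saddle":(377,192,.028),"fork":(377,297,.034),"crUL":(334,44,.02),"crUR":(423,52,.02),"crLL":(331,127,.02),"crLR":(413,135,.02),"ctop":(379,31,.015),"cbot":(371,144,.015)}
for k,(u,v,z) in P.items():
    print(k,ray("wrist",u/1.25,v/1.25,z,s).round(3))
E
```

```text
well [ 0.453 -0.409  0.024]
spool [ 0.543 -0.435  0.038]
bTL [ 0.575 -0.178  0.006]
bTR [ 0.578 -0.237  0.006]
bBR [ 0.495 -0.238  0.006]
bBL [ 0.493 -0.173  0.006]
butt [ 0.444 -0.208  0.014]
neck [ 0.348 -0.214  0.014]
tip [ 0.28  -0.222  0.014]
saddle [ 0.428 -0.33   0.028]
fork [ 0.298 -0.328  0.034]
crUL [ 0.582 -0.288  0.02 ]
crUR [ 0.575 -0.382  0.02 ]
crLL [ 0.5  -0.28  0.02]
crLR [ 0.491 -0.372  0.02 ]
ctop [ 0.596 -0.335  0.015]
cbot [ 0.481 -0.323  0.015]
```

Request:
{"api": "apply_moves", "payload": {"plan": [[0, -0.06, 0, 0, 0, 0, -1], [0, -0.06, 0, 0, 0, 0, -1], [0, -0.06, 0, 0, 0, 0, -1], [0, -0.06, 0, 0, 0, 0, -1], [0, -0.06, 0, 0, 0, 0, -1], [0, -0.06, 0, 0, 0, 0, -1], [0, -0.06, 0, 0, 0, 0, -1], [0, -0.06, 0, 0, 0, 0, -1]]}}

```text
t: 2.2
tcp_pos: [0.4054, 0.1189, 0.257]
tool_rot: [1.0, -0.0, 0.0, 0.0]
force: [0.9, 0.0, 0.9]
finger_gap: 1.003
gripper_force: 0.0
```

Request:
{"api": "apply_moves", "payload": {"plan": [[-0.005, -0.045, 0.02, 0, 0, 0, -1], [-0.01, -0.044, 0.02, 0, 0, 0, -1], [0, 0, 0, 0, 0, 0, -1]]}}

```text
t: 2.58
tcp_pos: [0.3882, 0.208, 0.2155]
tool_rot: [1.0, 0.003, -0.002, 0.0]
force: [0.3, -0.4, 0.5]
finger_gap: 1.001
gripper_force: 0.0
```

```bash
python3 -c "
from h import *
wsnap('w2')"
```

```text
(no output)
```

View pics/w2.png

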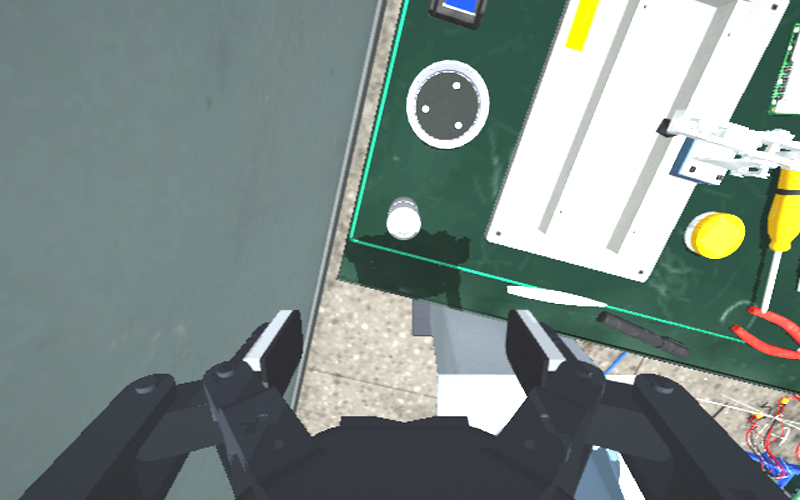

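Cell top at (403,221), dish rim centre (448,104); wall base edge runs from (385,10) to (322,300).

```bash
python3 - <<'E'
from h import *
s=np.load("pics/w2.npz")
P={"cell":(404,221,.07),"dish":(448,104,.014),"wall0 ":(340,210,0),"wall1":(322,300,0),"cb":(403,205,.035)}
for k,(u,v,z) in P.items():
    print(k,ray("wrist",u/1.25,v/1.25,z,s).round(3))
p=ray("wrist",404/1.25,221/1.25,.07,s);rows([p[0],p[1],.035],-np.pi/2)
E
```

```text
cell [0.393 0.208 0.07 ]
dish [0.501 0.164 0.014]
wall0  [0.39  0.281 0.   ]
wall1 [0.277 0.308 0.   ]
cb [0.402 0.209 0.035]
tcp [0.3895 0.2068 0.2162] yaw -1.568 gap 1.002 t 2.62 q6 1.8
shift [ 0.0035 -0.001   0.1812] n 3.0 turn [0.0009 0.0019 0.0033]
```

Request:
{"api": "apply_moves", "payload": {"plan": [[0.002, -0.001, 0.05, 0, 0, 0.003, -1], [0, 0, 0.05, 0, 0, 0, -1], [0, 0, 0.05, 0, 0, 0, -1], [0, 0, 0.032, 0, 0, 0, -1], [0, 0, 0, 0, 0, 0, 1], [0, 0, 0, 0, 0, 0, 1], [0, 0, 0, 0, 0, 0, 1], [0, 0, 0, 0, 0, 0, 1]], "force": 50}}

```text
t: 3.62
tcp_pos: [0.394, 0.2068, 0.0368]
tool_rot: [1.0, -0.001, 0.002, 0.0]
force: [0.5, -11.8, 32.9]
finger_gap: 0.142
gripper_force: 16.4
```

```bash
python3 -c "
from h import *
wsnap('w3');rows([.39,.207,.035],-np.pi/2)
s=sense();print(s['force'],s['gripper_force'])"
```

```text
tcp [0.3947 0.2064 0.0376] yaw -1.571 gap 0.054 t 3.67 q6 1.81
shift [-0.0047 -0.0006  0.0026] n 1.0 turn [ 0.0014 -0.0053  0.0003]
[ -0.53394348 -10.87471317  35.77765663] 17.597877457737923
```

View pics/w3.png

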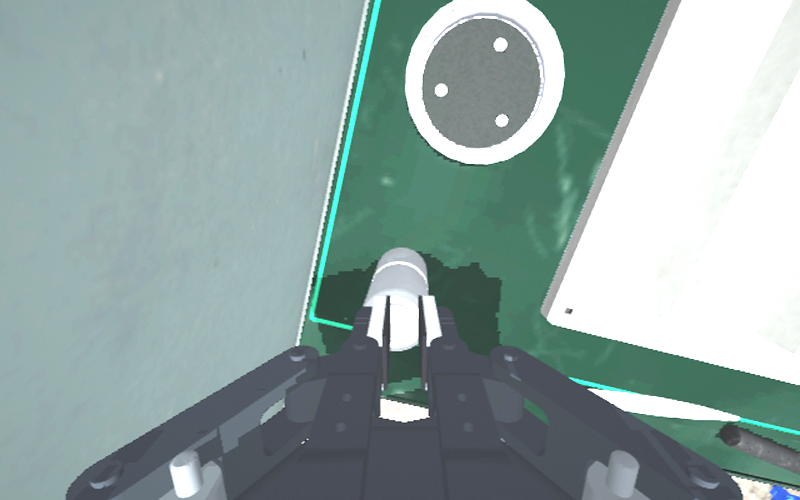

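The fingers are on the cell's near part only (cell at (400,262)–(403,335), tips at v≈300) and seem to be slipping off. Opening and looking again.

Request:
{"api": "apply_moves", "payload": {"plan": [[0, 0, 0, 0, 0, 0, -0.2], [0, 0, 0, 0, 0, 0, -0.6], [0, 0, -0.02, 0, 0, 0, -1], [0, 0, -0.05, 0, 0, 0, -1], [0, 0, -0.05, 0, 0, 0, -1], [0, 0, 0, 0, 0, 0, -1]]}}

```text
t: 4.42
tcp_pos: [0.3952, 0.2082, 0.1582]
tool_rot: [1.0, -0.001, 0.004, -0.001]
force: [0.0, 0.2, 0.2]
finger_gap: 1.002
gripper_force: 0.0
```

```bash
python3 -c "
from h import *
im=wsnap('w4');cv2.imwrite('pics/w4c.png',cv2.resize(im[100:300,230:430,::-1],(600,600),interpolation=cv2.INTER_CUBIC));rows([.39,.207,.035],-np.pi/2)"
```

```text
tcp [0.3935 0.2077 0.1564] yaw -1.574 gap 1.001 t 4.47 q6 1.81
shift [-0.004   0.0009  0.1213] n 2.0 turn [-0.0011 -0.0042 -0.0028]
```

View pics/w4c.png

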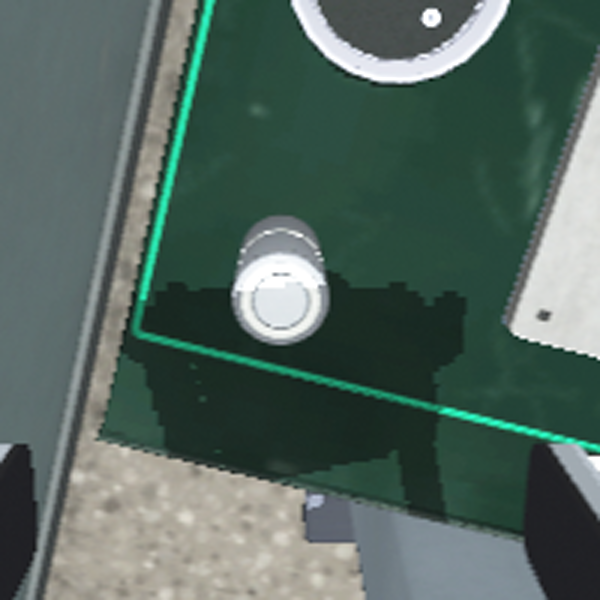

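Cell still upright, top disc centre at crop (281,298) → raw (323.7,199.3).

```bash
python3 - <<'E'
from h import *
s=np.load("pics/w4.npz")
print(ray("wrist",323.7,199.3,.07,s).round(4), ray("wrist",230+281/3,100+232/3,.0,s).round(4))
print(s["tcp_pos"])
E
```

```text
[0.3906 0.2077 0.07  ] [0.3983 0.2077 0.    ]
[0.39520029 0.20821892 0.15819592]
```

```bash
cat >> h.py <<'E'
def proj(p,s):
    c=calibration("wrist");R=Ro.from_quat(s["tool_rot"]).as_matrix();M=c["mount"]
    q=M[:3,:3].T@(R.T@(np.array(p)-s["tcp_pos"])-M[:3,3]);u=c["camera_matrix"]@q;return (u[:2]/u[2]*1.25).round(0)
E
python3 - <<'E'
from h import *
s=np.load("pics/w3.npz");print(s["tcp_pos"])
t=s["tcp_pos"]
for n,p in {"top":(.391,.207,.07),"bot":(.391,.207,0),"botback":(.407,.207,0),"g+":t+[0,.016,.019],"g-":t+[0,-.016,.019],"tipshut":t,"tip+":t+[0,.016,0],"tip+front":t+[.011,.016,0],"g+front":t+[.011,.016,.019]}.items(): print(n,proj(p,s))
E
```

```text
[0.39402256 0.20683133 0.03682173]
top [403. 320.]
bot [403. 269.]
botback [403. 245.]
g+ [371. 301.]
g- [436. 301.]
tipshut [404. 286.]
tip+ [375. 286.]
tip+front [374. 267.]
g+front [371. 280.]
```

Request:
{"api": "apply_moves", "payload": {"plan": [[-0.002, 0, 0.05, 0, 0, 0, -1], [0, 0, 0.05, 0, 0, 0, -1], [0, 0, 0.03, 0, 0, 0, -1], [0, 0, 0.018, 0, 0, 0, -1], [0, 0, 0, 0, 0, 0, 1], [0, 0, 0, 0, 0, 0, 1], [0, 0, 0, 0, 0, 0, 1], [0, 0, 0, 0, 0, 0, 1]]}}

```text
t: 5.48
tcp_pos: [0.3909, 0.2074, 0.0076]
tool_rot: [1.0, -0.002, 0.001, -0.0]
force: [-0.0, -0.1, 1.4]
finger_gap: 0.367
gripper_force: 49.5
```

```bash
python3 -c "
from h import *
import station
print([k for k in dir(station) if 'grip' in k or 'tcp' in k.lower()], getattr(station,'grip_depth',None))
wsnap('w5');s=sense();print(s['tcp_pos'],s['force'],s['finger_gap'],s['gripper_force'])"
```

```text
['grip_depth'] 0.0187
[0.39095127 0.20742415 0.0076371 ] [-0.66854876  1.29699733  2.59309403] 0.3629627806358476 49.53113079071045
```

View pics/w5.png

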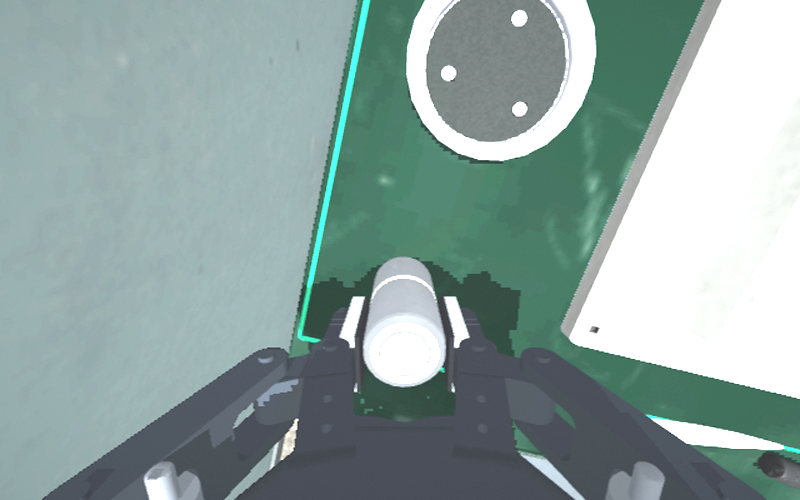

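Cell gripped firmly (gap 31 mm, 50 N): the real fingertips end about 35 mm above the nominal TCP, which I now allow for.

Request:
{"api": "apply_moves", "payload": {"plan": [[0, 0, -0.04, 0, 0, 0, 1], [0, 0, -0.05, 0, 0, 0, 1], [0, 0, -0.05, 0, 0, 0, 1], [0, 0.02, -0.05, 0, 0, 0, 1], [0.005, 0.055, 0, 0, 0, 0, 1], [0.005, 0.055, 0, 0, 0, 0, 1], [0.005, 0.055, 0, 0, 0, 0, 1], [0.005, 0.055, 0, 0, 0, 0, 1]]}}

```text
t: 6.52
tcp_pos: [0.4094, -0.0344, 0.1972]
tool_rot: [1.0, -0.002, 0.0, 0.0]
force: [0.9, -1.1, -0.7]
finger_gap: 0.363
gripper_force: 50.2
```

Request:
{"api": "apply_moves", "payload": {"plan": [[0.006, 0.055, 0, 0, 0, 0, 1], [0.006, 0.055, 0, 0, 0, 0, 1], [0.006, 0.055, 0, 0, 0, 0, 1], [0.006, 0.055, 0, 0, 0, 0, 1], [0.006, 0.055, 0, 0, 0, 0, 1], [0.006, 0.055, 0, 0, 0, 0, 1], [0.004, 0.046, 0, 0, 0, 0, 1], [0, 0, 0, 0, 0, 0, 1]]}}

```text
t: 7.52
tcp_pos: [0.4483, -0.4127, 0.1966]
tool_rot: [1.0, -0.003, 0.0, 0.001]
force: [-0.5, 0.5, -1.0]
finger_gap: 0.362
gripper_force: 50.3
```

```bash
python3 -c "
from h import *
im=wsnap('w6');rows([.451,-.409,.10],-np.pi/2);s=sense();print(s['force'],s['gripper_force'])"
```

```text
tcp [ 0.4479 -0.4098  0.1963] yaw -1.576 gap 0.367 t 7.58 q6 0.65
shift [ 0.0032 -0.0007  0.0963] n 2.0 turn [-0.001   0.0006 -0.0055]
[ 0.89348575  0.77762132 -2.33710876] 50.28334200382233
```

View pics/w6.png

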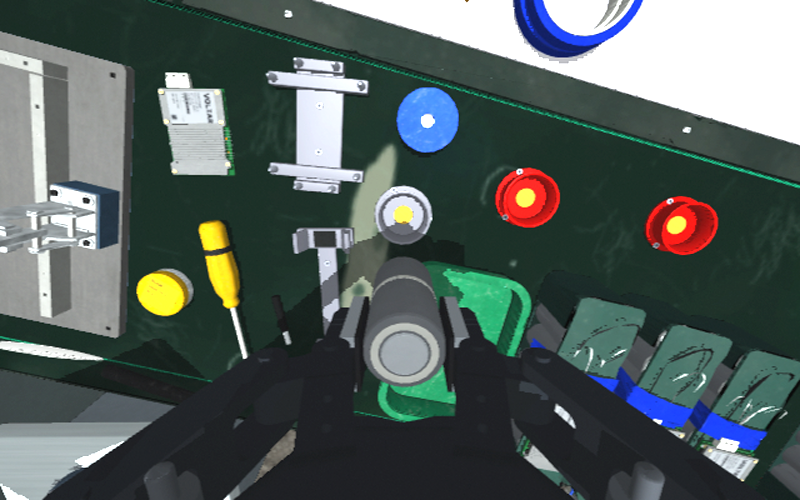

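Well rim centre (403,214), spool hub (428,121), cradle centre about (318,126), board about (197,131), driver butt (210,222).

```bash
python3 - <<'E'
from h import *
s=np.load("pics/w6.npz")
P={"well":(403.5,214,.024),"spool":(428,121,.038),"bTL":(159,93,.006),"bBR":(236,172,.006),"bBL":(172,174,.006),"bTR":(222,87,.006),"butt":(209,221,.014),"neck":(232,305,.014),"saddle":(325,238,.028),"ctop":(319,62,.012),"cbot":(316,188,.012),"cUL":(267,78,.018),"cUR":(368,88,.018),"cLL":(269,170,.018),"cLR":(363,175,.018)}
for k,(u,v,z) in P.items():
    print(k,ray("wrist",u/1.25,v/1.25,z,s).round(4))
E
```

```text
well [ 0.455  -0.4129  0.024 ]
spool [ 0.5431 -0.4358  0.038 ]
bTL [ 0.5725 -0.1763  0.006 ]
bBR [ 0.4969 -0.24    0.006 ]
bBL [ 0.4954 -0.1735  0.006 ]
bTR [ 0.5774 -0.2383  0.006 ]
butt [ 0.4472 -0.208   0.014 ]
neck [ 0.35   -0.2176  0.014 ]
saddle [ 0.4314 -0.332   0.028 ]
ctop [ 0.5972 -0.3351  0.012 ]
cbot [ 0.4805 -0.3229  0.012 ]
cUL [ 0.5829 -0.287   0.018 ]
cUR [ 0.5738 -0.3806  0.018 ]
cLL [ 0.4994 -0.2789  0.018 ]
cLR [ 0.4938 -0.3726  0.018 ]
```

Request:
{"api": "apply_moves", "payload": {"plan": [[0.0045, 0, 0.05, 0, 0, -0.005, 1], [0, 0, 0.05, 0, 0, 0, 1], [0, 0, 0.04, 0, 0, 0, 1], [0, 0, 0.02, 0, 0, 0, 1], [0, 0, 0.012, 0, 0, 0, 1], [0, 0, 0.009, 0, 0, 0, 1], [0, 0, 0, 0, 0, 0, 1]]}}

```text
t: 8.45
tcp_pos: [0.4531, -0.4085, 0.016]
tool_rot: [1.0, 0.001, -0.0, -0.0]
force: [1.3, -0.0, -2.7]
finger_gap: 0.368
gripper_force: 50.3
```

Request:
{"api": "apply_moves", "payload": {"plan": [[0, 0, 0.002, 0, 0, 0, 1], [0, 0, 0, 0, 0, 0, 0], [0, 0, 0, 0, 0, 0, -0.3], [0, 0, 0, 0, 0, 0, -0.3], [0, 0, -0.03, 0, 0, 0, -0.4], [0, 0, -0.05, 0, 0, 0, -1], [0, 0, -0.05, 0, 0, 0, -1], [0.03, 0.01, 0, 0, 0, 0, -1]]}}

```text
t: 9.45
tcp_pos: [0.484, -0.4209, 0.1493]
tool_rot: [1.0, 0.0, 0.002, 0.003]
force: [0.8, 0.1, -1.5]
finger_gap: 1.003
gripper_force: 0.0
```

```bash
python3 -c "
from h import *
im=wsnap('w7');rows([.543,-.4355,.10],-np.pi/2)"
```

```text
tcp [ 0.4885 -0.4224  0.1477] yaw -1.569 gap 0.997 t 9.5 q6 0.68
shift [0.0541 0.0128 0.0483] n 1.0 turn [ 0.0082 -0.0088  0.0015]
```

View pics/w7.png

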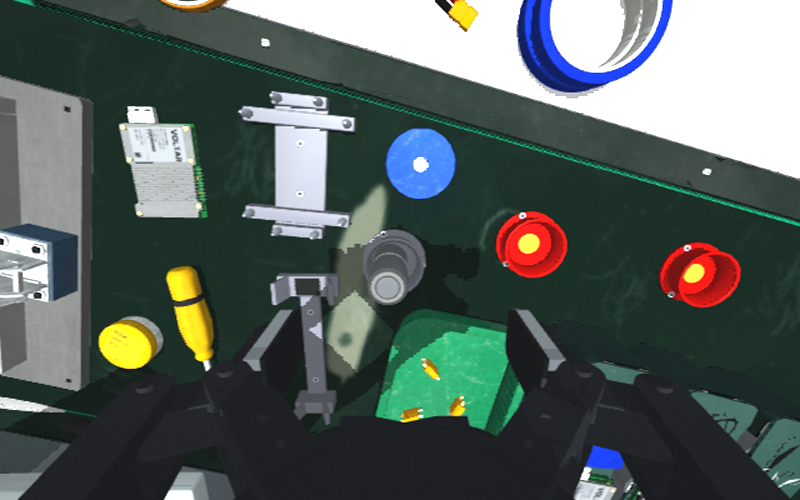

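Cell stands in the well (cell top at (387,286), well (395,258)). Spool at (420,163). Next the spool.

Request:
{"api": "apply_moves", "payload": {"plan": [[0.027, 0.008, 0, 0, 0, 0, -0.7], [0.028, 0.007, 0, 0, 0, 0, -0.7], [0, 0, 0.04, 0, 0, 0, -0.7], [0, 0, 0, 0, 0, 0, -0.7]]}}

```text
t: 10.0
tcp_pos: [0.5359, -0.4311, 0.1001]
tool_rot: [1.0, 0.001, -0.003, -0.003]
force: [-0.5, 0.1, -1.2]
finger_gap: 0.853
gripper_force: 0.0
```

```bash
python3 -c "
from h import *
im=wsnap('w8')
for i in range(2): rows([.543,-.4355,-.022],-np.pi/2); snapshot('wrist')
s7=np.load('pics/w7.npz');print(ray('wrist',420/1.25,163/1.25,.038,s7))
s8=np.load('pics/w8.npz')
m=cv2.inRange(cv2.cvtColor(im,cv2.COLOR_RGB2HSV),(95,90,60),(125,255,255))
n,l,st,ce=cv2.connectedComponentsWithStats(m)
for i in range(1,n):
  if st[i,4]>500: print(st[i],ce[i],ray('wrist',ce[i][0],ce[i][1],.038,s8).round(4))
"
```

```text
tcp [ 0.5369 -0.4324  0.1021] yaw -1.569 gap 0.851 t 10.05 q6 0.73
shift [0.0065 0.0036 0.1241] n 2.0 turn [-0.0037  0.0034  0.0019]
tcp [ 0.5377 -0.4335  0.1038] yaw -1.569 gap 0.851 t 10.1 q6 0.73
shift [0.0054 0.0021 0.1258] n 3.0 turn [-0.001   0.0009  0.0017]
[ 0.54472263 -0.43483289  0.038     ]
[ 418    0  145  124 5545] [472.98304779  64.00721371] [ 0.6487 -0.5473  0.038 ]
[ 296  156   64   66 3083] [327.72688939 189.4975673 ] [ 0.5472 -0.4349  0.038 ]
```

Request:
{"api": "apply_moves", "payload": {"plan": [[0.007, 0.002, 0.04, 0, 0, 0, -0.7], [0, 0, 0.05, 0, 0, 0, -0.7], [0, 0, 0.034, 0, 0, 0, -0.7], [0, 0, 0, 0, 0, 0, -0.7], [0, 0, 0, 0, 0, 0, 1], [0, 0, 0, 0, 0, 0, 1], [0, 0, 0, 0, 0, 0, 1]]}}

```text
t: 11.02
tcp_pos: [0.5467, -0.4375, -0.0171]
tool_rot: [1.0, 0.001, 0.002, 0.002]
force: [-0.8, -0.8, 6.8]
finger_gap: 0.634
gripper_force: 53.9
```

Request:
{"api": "apply_moves", "payload": {"plan": [[0, 0, -0.03, 0, 0, 0, 1], [0, 0, -0.055, 0, 0, 0, 1], [0, 0, -0.055, 0, 0, 0, 1], [0, -0.02, -0.055, 0, 0, 0, 1], [-0.004, -0.054, 0, 0, 0, 0, 1], [-0.004, -0.054, 0, 0, 0, 0, 1], [-0.004, -0.054, 0, 0, 0, 0, 1], [-0.004, -0.054, 0, 0, 0, 0, 1]]}}

```text
t: 12.02
tcp_pos: [0.5281, -0.198, 0.1753]
tool_rot: [1.0, 0.001, 0.0, 0.0]
force: [-0.3, 0.5, -2.3]
finger_gap: 0.633
gripper_force: 53.8
```

Request:
{"api": "apply_moves", "payload": {"plan": [[-0.004, -0.054, 0, 0, 0, 0, 1], [-0.004, -0.054, 0, 0, 0, 0, 1], [-0.004, -0.054, 0, 0, 0, 0, 1], [-0.004, -0.054, 0, 0, 0, 0, 1], [-0.004, -0.054, 0, 0, 0, 0, 1], [-0.004, -0.054, 0, 0, 0, 0, 1], [-0.004, -0.039, 0, 0, 0, 0, 1], [0, 0, 0, 0, 0, 0, 1]]}}

```text
t: 13.02
tcp_pos: [0.499, 0.1657, 0.1752]
tool_rot: [1.0, 0.003, 0.0, -0.0]
force: [1.0, -0.1, -1.2]
finger_gap: 0.633
gripper_force: 53.7
```

```bash
python3 -c "
from h import *
im=wsnap('w9',1.0)
for i in range(2): rows([.500,.1645,-.010],-np.pi/2); snapshot('wrist')
s=sense();print(s['force'],s['gripper_force'])
"
```

```text
tcp [0.4995 0.1642 0.1751] yaw -1.566 gap 0.636 t 13.07 q6 1.67
shift [ 0.0005 -0.0004  0.1851] n 3.0 turn [ 0.0005 -0.0002  0.0049]
tcp [0.4998 0.1632 0.1751] yaw -1.568 gap 0.633 t 13.12 q6 1.67
shift [ 0.0002 -0.0014  0.1851] n 3.0 turn [ 0.0006 -0.0002  0.0032]
[ 0.22050615 -1.46452204 -1.48494613] 53.72876822948456
```

View pics/w9.png

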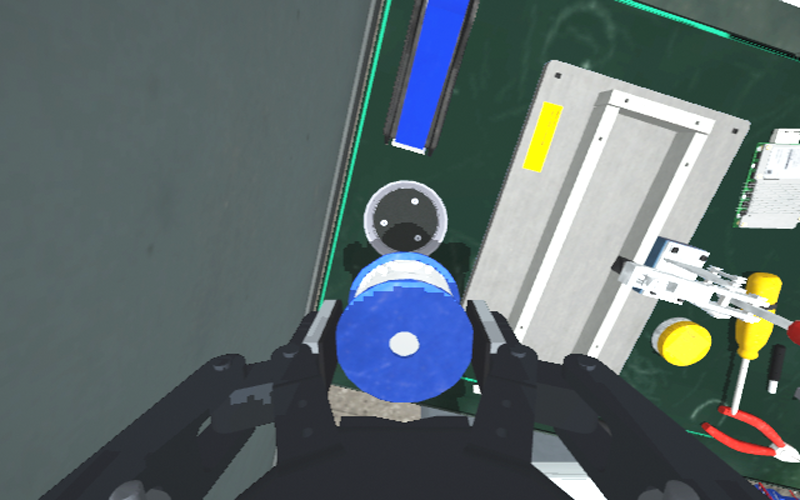

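```bash
python3 -c "
from h import *
s=dict(np.load('pics/w9.npz'))
s['tcp_pos']=np.array([.4995,.1642,.1751])
print(ray('wrist',405/1.25,222/1.25,.014,s),ray('wrist',403.5/1.25,344/1.25,.175+.055,s))
"
```

```text
[0.5002504  0.16300448 0.014     ] [0.49767754 0.16419028 0.23      ]
```

Dish centre (405,222) is directly under the held spool (hub (403,344)); lowering.

Request:
{"api": "apply_moves", "payload": {"plan": [[0.001, 0, 0.05, 0, 0, 0.003, 1], [0, 0, 0.05, 0, 0, 0, 1], [0, 0, 0.045, 0, 0, 0, 1], [0, 0, 0.02, 0, 0, 0, 1], [0, 0, 0.012, 0, 0, 0, 1], [0, 0, 0.007, 0, 0, 0, 1], [0, 0, 0, 0, 0, 0, 1]]}}

```text
t: 14.05
tcp_pos: [0.5016, 0.1628, -0.0088]
tool_rot: [1.0, -0.001, 0.0, -0.0]
force: [-0.1, -0.5, -2.4]
finger_gap: 0.636
gripper_force: 53.8
```

Request:
{"api": "apply_moves", "payload": {"plan": [[0, 0, 0.003, 0, 0, 0, 1], [0, 0, 0, 0, 0, 0, -0.2], [0, 0, 0, 0, 0, 0, -0.6], [0, 0, -0.03, 0, 0, 0, -0.7], [0, 0, -0.055, 0, 0, 0, -1], [0, 0, -0.055, 0, 0, 0, -1], [0, 0.02, -0.055, 0, 0, 0, -1], [0, 0.055, 0, 0, 0, 0, -1]]}}

```text
t: 15.05
tcp_pos: [0.505, 0.0889, 0.1883]
tool_rot: [1.0, 0.002, 0.007, 0.0]
force: [0.8, -0.7, -1.3]
finger_gap: 1.001
gripper_force: 0.0
```

Request:
{"api": "apply_moves", "payload": {"plan": [[0, 0.056, 0, 0, 0, 0, -1], [0, 0.056, 0, 0, 0, 0, -1], [0, 0.056, 0, 0, 0, 0, -1], [0, 0.056, 0, 0, 0, 0, -1], [0, 0.056, 0, 0, 0, 0, -1], [0, 0.04, 0.02, 0, 0, 0, -1], [0, 0, 0.03, 0, 0, 0, -1], [0, 0, 0, 0, 0, 0, -1]]}}

```text
t: 16.05
tcp_pos: [0.4987, -0.2311, 0.1313]
tool_rot: [1.0, -0.001, -0.002, -0.002]
force: [0.3, 1.0, -0.7]
finger_gap: 0.998
gripper_force: 0.0
```

```bash
python3 -c "
from h import *
im=wsnap('w10',1.2)
for i in range(2): rows([.541,-.207,0],-np.pi/2); snapshot('wrist')
"
```

```text
tcp [ 0.4998 -0.2313  0.1326] yaw -1.572 gap 0.994 t 16.1 q6 0.94
shift [ 0.0414 -0.0242  0.1326] n 3.0 turn [-0.0014  0.0018 -0.0014]
tcp [ 0.5007 -0.2315  0.1335] yaw -1.572 gap 1.001 t 16.15 q6 0.94
shift [ 0.0403 -0.0246  0.1335] n 3.0 turn [ 0.0001 -0.0002 -0.0007]
```

View pics/w10.png

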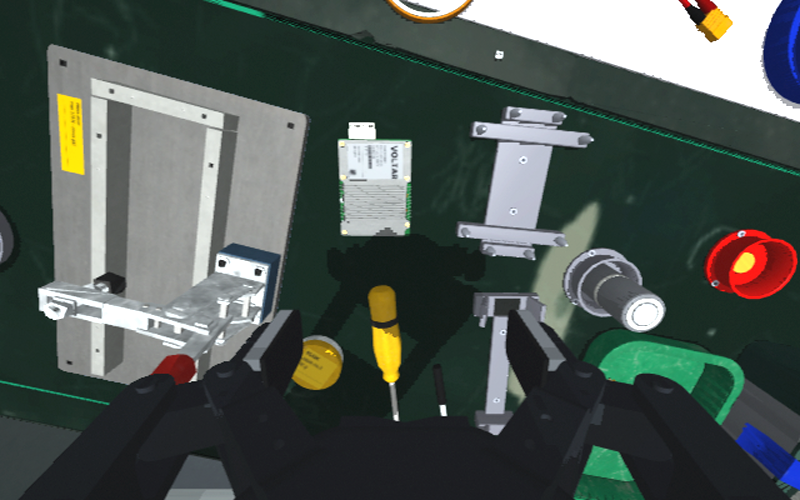

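Board corners (338,140),(410,140),(409,236),(341,235) with a tab to v=122; cradle bars UL (472,130), UR (591,141), LL (460,230), LR (566,240); cell upright in well.

```bash
python3 -c "
from h import *
s=dict(np.load('pics/w10.npz'));s['tcp_pos']=np.array([.5,-.2313,.1328]);s['tool_rot']=np.array([1.,0,0,0])
P={'bTL':(338,140,.007),'bTR':(410,140,.007),'bBR':(409,236,.007),'bBL':(341,235,.007),'tab':(361,122,.005),'cUL':(472,130,.018),'cUR':(591,141,.018),'cLL':(459,230,.018),'cLR':(566,241,.018),'ctop':(533,110,.014),'cbot':(508,253,.014),'saddle':(508,303,.028),'butt':(380,287,.014)}
for k,(u,v,z) in P.items(): print(k,ray('wrist',u/1.25,v/1.25,z,s).round(4))
"
```

```text
bTL [ 0.578  -0.1768  0.007 ]
bTR [ 0.578  -0.2366  0.007 ]
bBR [ 0.4956 -0.2361  0.007 ]
bBL [ 0.4966 -0.1749  0.007 ]
tab [ 0.5922 -0.1961  0.005 ]
cUL [ 0.5854 -0.2856  0.018 ]
cUR [ 0.577  -0.3815  0.018 ]
cLL [ 0.5038 -0.279   0.018 ]
cLR [ 0.4939 -0.3726  0.018 ]
ctop [ 0.6005 -0.3339  0.014 ]
cbot [ 0.4817 -0.3243  0.014 ]
saddle [ 0.4395 -0.3239  0.028 ]
butt [ 0.449  -0.2095  0.014 ]
```

Request:
{"api": "apply_moves", "payload": {"plan": [[0.042, -0.025, 0.03, 0, 0, 0, -1], [0, 0, 0.05, 0, 0, 0, -1], [0, 0, 0.05, 0, 0, 0, -1], [0, 0, 0.03, 0, 0, 0, -1], [0, 0, 0.01, 0, 0, 0, -1], [0, 0, 0, 0, 0, 0, -1]], "force": 40}}

```text
t: 16.95
tcp_pos: [0.5435, -0.2069, -0.0363]
tool_rot: [1.0, -0.0, 0.001, 0.0]
force: [-0.5, 0.1, -0.6]
finger_gap: 1.0
gripper_force: 0.0
```

```bash
python3 -c "
from h import *
im=wsnap('w11',1.2)
for i in range(3): rows([.543,-.2065,-.041],-np.pi/2); snapshot('wrist')
print(sense()['force'])
"
```

```text
tcp [ 0.5439 -0.2073 -0.0357] yaw -1.571 gap 1.005 t 17.0 q6 1.02
shift [-0.0009 -0.0008  0.0053] n 1.0 turn [ 0.0014 -0.0023 -0.0006]
tcp [ 0.544  -0.2075 -0.0354] yaw -1.572 gap 1.003 t 17.05 q6 1.02
shift [-0.0011 -0.001   0.0056] n 1.0 turn [ 0.0018 -0.0029 -0.0007]
tcp [ 0.544  -0.2076 -0.0353] yaw -1.572 gap 0.996 t 17.1 q6 1.02
shift [-0.001  -0.0011  0.0057] n 1.0 turn [ 0.0019 -0.003  -0.0009]
[ 0.03712086  0.47670868 -0.28348717]
```

Request:
{"api": "apply_moves", "payload": {"plan": [[-0.001, -0.001, 0.006, 0, 0, 0, -1], [0, 0, 0, 0, 0, 0, -0.6], [0, 0, 0, 0, 0, 0, -0.56]]}}

```text
t: 17.52
tcp_pos: [0.5422, -0.2062, -0.0411]
tool_rot: [1.0, -0.001, 0.001, 0.0]
force: [-1.2, 0.4, 12.4]
finger_gap: 0.78
gripper_force: 6.2
```

```bash
python3 -c "
from h import *
im=wsnap('w12',1.2);cv2.imwrite('pics/w12c.png',cv2.resize(im[130:330,190:450,::-1],(780,600),interpolation=cv2.INTER_CUBIC))
s=sense();print(s['tcp_pos'],s['force'],s['finger_gap'])"
```

```text
[ 0.54223433 -0.20619021 -0.04114531] [-1.26135334  1.41718127 12.65319937] 0.7827668715250127
```

View pics/w12c.png

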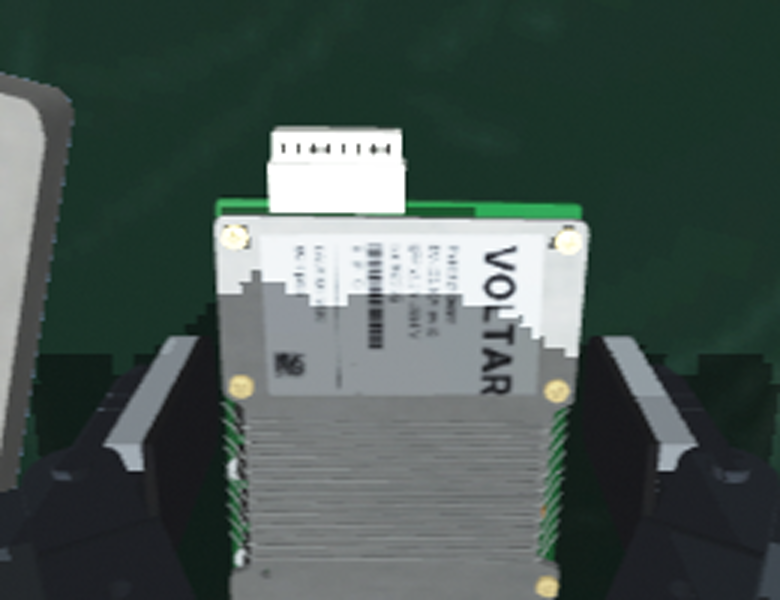

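Fingertips straddle the board and already touch the mat (12 N), so I raise 4 mm and close.

Request:
{"api": "apply_moves", "payload": {"plan": [[0, 0, -0.004, 0, 0, 0, -0.56], [0, 0, 0, 0, 0, 0, 1], [0, 0, 0, 0, 0, 0, 1], [0, 0, 0, 0, 0, 0, 1]]}}

```text
t: 18.08
tcp_pos: [0.5419, -0.2061, -0.038]
tool_rot: [1.0, -0.001, 0.0, 0.0]
force: [-1.3, 0.6, 8.4]
finger_gap: 0.709
gripper_force: 41.7
```

Request:
{"api": "apply_moves", "payload": {"plan": [[0, 0, -0.02, 0, 0, 0, 1], [0, 0, -0.04, 0, 0, 0, 1], [0, 0, -0.035, 0, 0, 0, 1], [0, 0.04, 0, 0, 0, 0.045, 1], [-0.003, 0.043, 0, 0, 0, 0.045, 1], [-0.003, 0.04, 0, 0, 0, 0, 1], [0, 0, 0, 0, 0, 0, 1]]}}

```text
t: 18.95
tcp_pos: [0.5299, -0.3319, 0.0567]
tool_rot: [0.999, -0.047, 0.001, 0.001]
force: [-1.5, 0.2, -0.2]
finger_gap: 0.707
gripper_force: 44.3
```

```bash
python3 -c "
from h import *
im=wsnap('w13',1.2)
for i in range(2): rows([.5395,-.3295,-.022],-np.pi/2-.09); snapshot('wrist')
s=sense();print(s['force'],s['gripper_force'])
# board top metal plate: bright region between fingers
g=cv2.cvtColor(im,cv2.COLOR_RGB2GRAY);print([ [int(g[r,c]) for c in range(230,420,10)] for r in range(120,260,20)])
"
```

```text
tcp [ 0.5296 -0.3295  0.0564] yaw -1.665 gap 0.705 t 19.0 q6 0.93
shift [ 0.0099 -0.001   0.0784] n 2.0 turn [ 0.0001 -0.0004 -0.0038]
tcp [ 0.5294 -0.328   0.0561] yaw -1.663 gap 0.705 t 19.05 q6 0.93
shift [0.0102 0.0006 0.0781] n 2.0 turn [-0.0009  0.0006 -0.0023]
[ 0.1779807   0.53086713 -1.32222161] 44.34306442737579
[[23, 24, 23, 23, 24, 23, 25, 26, 27, 29, 28, 28, 27, 27, 29, 36, 58, 22, 42], [22, 24, 23, 58, 68, 66, 64, 66, 65, 65, 64, 64, 64, 63, 67, 27, 28, 28, 28], [24, 24, 26, 28, 27, 24, 83, 173, 173, 173, 174, 173, 27, 27, 28, 28, 28, 29, 29], [25, 24, 29, 34, 31, 29, 241, 241, 243, 242, 74, 167, 16, 23, 28, 27, 26, 27, 25], [23, 24, 31, 36, 154, 148, 154, 150, 148, 148, 125, 126, 106, 105, 103, 80, 27, 30, 25], [22, 32, 32, 13, 151, 167, 79, 153, 136, 175, 176, 160, 179, 40, 173, 146, 59, 58, 29], [23, 24, 22, 27, 74, 78, 91, 91, 90, 91, 91, 91, 91, 42, 77, 144, 62, 55, 25]]
```

```bash
python3 -c "
from h import *
im=cv2.imread('pics/w13_raw.png',0);s=dict(np.load('pics/w13.npz'));s['tcp_pos']=np.array([.5296,-.3295,.0564])
print(im[140:205:1,310].tolist())
print(im[205,255:400].tolist())
t=s['tcp_pos'];R=Ro.from_quat(s['tool_rot'])
f=lambda x,y,h: proj(t+R.apply([x,-y,0])+[0,0,h],s)/1.25
print('tab edge at +.047:',f(.047,.01,.043),'green edge +.034', f(.034,.01,.042),'L',f(.02,.031,.045),'R',f(.02,-.031,.045))
"
```

```text
[65, 137, 168, 173, 173, 171, 169, 168, 166, 164, 162, 161, 159, 157, 155, 124, 173, 173, 174, 172, 172, 173, 172, 173, 171, 76, 75, 76, 76, 75, 100, 126, 200, 243, 243, 231, 158, 157, 160, 221, 242, 241, 166, 242, 242, 242, 241, 241, 240, 240, 240, 240, 240, 240, 240, 240, 240, 239, 147, 56, 147, 147, 148, 149, 123]
[28, 30, 35, 37, 33, 31, 27, 26, 44, 108, 122, 114, 206, 232, 200, 210, 243, 243, 223, 168, 139, 154, 154, 154, 157, 160, 160, 160, 160, 160, 160, 159, 160, 159, 158, 158, 159, 159, 160, 160, 159, 160, 160, 160, 136, 102, 101, 101, 102, 114, 128, 127, 127, 128, 128, 129, 127, 128, 128, 128, 128, 127, 126, 127, 126, 144, 165, 165, 165, 166, 166, 166, 166, 166, 166, 166, 165, 163, 163, 164, 164, 162, 161, 160, 164, 166, 159, 152, 153, 150, 148, 148, 148, 148, 147, 149, 149, 148, 149, 149, 148, 149, 149, 147, 146, 147, 148, 146, 155, 167, 169, 167, 162, 162, 165, 166, 157, 146, 146, 145, 136, 200, 246, 250, 248, 237, 232, 226, 181, 145, 121, 62, 28, 26, 27, 29, 31, 32, 35, 40, 47, 53, 59, 65, 73]
tab edge at +.047: [302.4 174.4] green edge +.034 [303.2 199.2] L [262.4 227.2] R [384.  227.2]
```

Request:
{"api": "apply_moves", "payload": {"plan": [[0.009, 0, 0, 0, 0, 0, 1], [0, 0, 0.03, 0, 0, 0, 1], [0, 0, 0.025, 0, 0, 0, 1], [0, 0, 0.013, 0, 0, 0, 1], [0, 0, 0.008, 0, 0, 0, 1], [0, 0, 0, 0, 0, 0, 1]]}}

```text
t: 19.85
tcp_pos: [0.5392, -0.3288, -0.0202]
tool_rot: [0.999, -0.045, -0.0, -0.0]
force: [-0.0, -0.0, -0.4]
finger_gap: 0.709
gripper_force: 44.3
```

```bash
python3 -c "
from h import *
for i in range(2): rows([.5385,-.3295,-.022],-np.pi/2-.09); snapshot('wrist')
s=sense();print(s['force'],s['gripper_force'])
"
```

```text
tcp [ 0.5392 -0.3288 -0.0202] yaw -1.662 gap 0.709 t 19.85 q6 0.94
shift [-0.0006  0.0007  0.0018] n 1.0 turn [-0.0001  0.0001 -0.0007]
tcp [ 0.5394 -0.3292 -0.0197] yaw -1.662 gap 0.708 t 19.9 q6 0.94
shift [-0.0009  0.0003  0.0023] n 1.0 turn [ 0.0005 -0.0007 -0.001 ]
[0.28211805 0.52573098 0.70086262] 44.340280294418335
```

Request:
{"api": "apply_moves", "payload": {"plan": [[0, 0, 0.003, 0, 0, 0, 1], [0, 0, 0, 0, 0, 0, -0.7], [0, 0, 0, 0, 0, 0, -0.9], [0, 0, -0.03, 0, 0, 0, -1], [0, 0, -0.06, 0, 0, 0, -1], [0, 0, -0.06, 0, 0, -0.085, -1], [-0.04, -0.03, 0, 0, 0, -0.085, -1], [-0.04, -0.03, 0, 0, 0, 0, -1]]}}

```text
t: 20.95
tcp_pos: [0.4567, -0.2719, 0.1283]
tool_rot: [0.999, 0.04, 0.001, 0.001]
force: [-0.3, -0.2, -0.8]
finger_gap: 1.003
gripper_force: 0.0
```

Request:
{"api": "apply_moves", "payload": {"plan": [[-0.04, -0.03, 0, 0, 0, 0, -1], [-0.03, -0.03, 0, 0, 0, 0, -1], [0, 0, 0, 0, 0, 0, -1]]}}

```text
t: 21.32
tcp_pos: [0.379, -0.2144, 0.1269]
tool_rot: [0.999, 0.039, -0.002, -0.002]
force: [-0.6, -0.4, -0.1]
finger_gap: 1.0
gripper_force: 0.0
```

```bash
cat > y.py <<'E'
from h import *
im=wsnap('w14',1.2);s=dict(np.load('pics/w14.npz'))
for i in range(2): rows([.388,-.2125,0],-np.pi/2+.077); snapshot('wrist')
m=cv2.inRange(cv2.cvtColor(im,cv2.COLOR_RGB2HSV),(18,130,90),(34,255,255))
n,l,st,ce=cv2.connectedComponentsWithStats(cv2.morphologyEx(m,cv2.MORPH_CLOSE,np.ones((9,9))))
for i in range(1,n):
  if st[i,4]>300:
    p=np.argwhere(l==i)[:,::-1].astype(float)
    w=np.array([ray('wrist',u,v,.014,s)[:2] for u,v in p[::7]])
    c=w.mean(0);d=np.linalg.svd(w-c,full_matrices=False)[2][0];d*=np.sign(d[0]);a=(w-c)@d
    print(st[i],c.round(4),'yaw',np.arctan2(d[1],d[0]).round(3),'ends',(c+d*a.min()).round(4),(c+d*a.max()).round(4))
E
python3 y.py
```

```text
tcp [ 0.3816 -0.217   0.1273] yaw -1.492 gap 1.001 t 21.38 q6 0.72
shift [ 0.0067 -0.004   0.1273] n 3.0 turn [ 0.     -0.0001  0.0018]
tcp [ 0.3831 -0.2185  0.1275] yaw -1.492 gap 1.0 t 21.43 q6 0.72
shift [ 0.0052 -0.0058  0.1275] n 3.0 turn [ 0.0019 -0.0016  0.0017]
[ 311  122   26   94 2098] [ 0.4022 -0.2129] yaw 0.088 ends [ 0.3477 -0.2178] [ 0.4467 -0.209 ]
[ 231  171   51   47 1856] [ 0.3656 -0.1423] yaw -0.827 ends [ 0.3473 -0.1223] [ 0.3823 -0.1604]
```

Request:
{"api": "apply_moves", "payload": {"plan": [[0.006, -0.003, 0, 0, 0, 0.002, -0.1], [0, 0, 0, 0, 0, 0, -0.1], [0, 0, 0, 0, 0, 0, -0.1], [0, 0, 0, 0, 0, 0, -0.1]]}}

```text
t: 21.98
tcp_pos: [0.3882, -0.2143, 0.1268]
tool_rot: [0.999, 0.038, -0.0, -0.0]
force: [0.3, 0.1, 0.5]
finger_gap: 0.55
gripper_force: 0.0
```

```bash
python3 y.py
```

```text
tcp [ 0.3881 -0.2143  0.1268] yaw -1.494 gap 0.547 t 22.02 q6 0.74
shift [ 1.000e-04 -1.800e-03  1.268e-01] n 3.0 turn [-0.0002  0.0002 -0.0002]
tcp [ 0.3881 -0.2143  0.1269] yaw -1.494 gap 0.554 t 22.07 q6 0.74
shift [ 1.000e-04 -1.800e-03  1.269e-01] n 3.0 turn [-0.0001  0.0001 -0.0002]
[ 310  132   26   92 2038] [ 0.4019 -0.2128] yaw 0.08 ends [ 0.3477 -0.2172] [ 0.4465 -0.2092]
[ 231  180   50   47 1818] [ 0.3656 -0.1421] yaw -0.686 ends [ 0.3444 -0.1247] [ 0.3861 -0.1589]
```

Request:
{"api": "apply_moves", "payload": {"plan": [[0, 0, 0.05, 0, 0, 0, -0.1], [0, 0, 0.05, 0, 0, 0, -0.1], [0, 0, 0.035, 0, 0, 0, -0.1], [0, 0, 0.02, 0, 0, 0, -0.1], [0, 0, 0, 0, 0, 0, -0.1], [0, 0, 0, 0, 0, 0, 1], [0, 0, 0, 0, 0, 0, 1], [0, 0, 0, 0, 0, 0, 1]], "force": 50}}

```text
t: 23.12
tcp_pos: [0.3887, -0.2148, -0.0272]
tool_rot: [0.999, 0.038, 0.001, 0.001]
force: [-0.2, 0.7, 4.6]
finger_gap: 0.292
gripper_force: 49.9
```

Request:
{"api": "apply_moves", "payload": {"plan": [[0, 0, -0.03, 0, 0, 0, 1], [0, 0, -0.055, 0, 0, 0, 1], [0, 0, -0.055, 0, 0, 0, 1], [0.01, 0.01, -0.04, 0, 0, 0.04, 1], [0, 0, 0, 0, 0, 0.04, 1], [0, 0, 0, 0, 0, 0, 1], [0, 0, 0, 0, 0, 0, 1]]}}

```text
t: 24.0
tcp_pos: [0.3981, -0.2228, 0.1515]
tool_rot: [1.0, -0.001, -0.001, -0.001]
force: [-0.9, -0.2, -1.7]
finger_gap: 0.294
gripper_force: 49.4
```

```bash
python3 - <<'E'
from h import *
im=wsnap('w15',1.2);s=np.load('pics/w15.npz');rows([.381,-.326,.1],-np.pi/2)
c0=[int(v) for v in proj((.42,-.31,.02),s)/1.25]
print(c0,proj((.43,-.327,.028),s)/1.25,proj((.298,-.327,.034),s)/1.25,sense()['finger_gap'])
a=im[60:310,290:590] # rest + cradle + well
top=snapshot('top')[140:240,160:240]
cv2.imwrite('pics/t2.png',snapshot('top')[:,:,::-1])
A=cv2.resize(a,(600,500),interpolation=cv2.INTER_CUBIC);B=cv2.resize(top,(200,250),interpolation=cv2.INTER_CUBIC)
D=cv2.resize(im[:,:],(200,125))
o=np.zeros((500,800,3),np.uint8);o[:,:600]=A;o[:250,600:]=B;o[250:375,600:]=D
cv2.imwrite('pics/comp.png',cv2.convertScaleAbs(o[:,:,::-1],alpha=1.3,beta=10))
E
```

```text
tcp [ 0.3982 -0.2229  0.1513] yaw -1.574 gap 0.294 t 24.05 q6 0.82
shift [-0.0168  0.1032  0.0512] n 2.0 turn [-0.0013  0.0014 -0.0028]
[400, 164] [420. 156.] [410.4 268. ] 0.29431682479689314
```

View pics/comp.png

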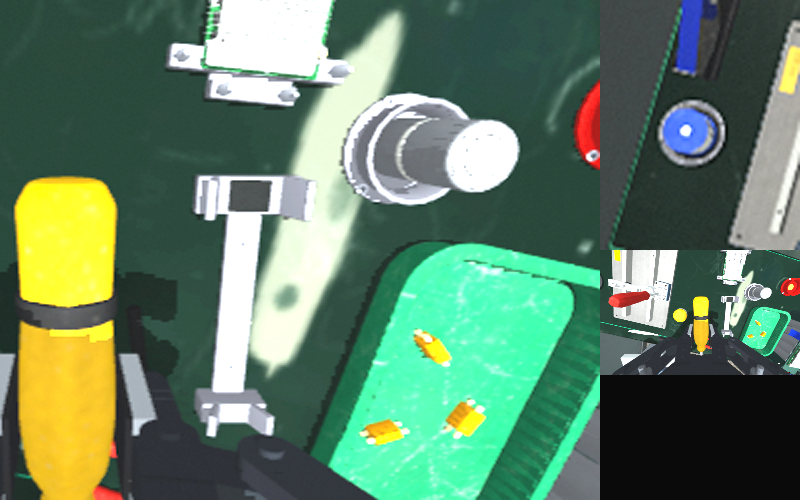

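Spool is in the dish, cell in the well, board inside the cradle pins. Rest: saddle floor patch at (250,196), spine centre (243.5,225)→(231,385) in the crop.

```bash
python3 - <<'E'
from h import *
s=dict(np.load('pics/w15.npz'))
f=lambda u,v,z:ray('wrist',290+u/2,60+v/2,z,s)[:2].round(4)
for z in (.006,.010): print('spine',z,f(243.5,225,z),f(231,385,z),'patch',f(250,196,z))
print('patch edges',f(250,181,.01),f(250,211,.01))
print('saddle corners top z=.03: ',f(198,177,.03),f(316,179,.03),f(306,220,.03),f(196,213,.03))
print('fork tips z=.036',f(198,400,.036),f(205,433,.036),f(272,408,.036),f(270,435,.036))
# held driver axis
R=Ro.from_quat(s['tool_rot']);t=s['tcp_pos']
for v in (200,260): 
    r=cv2.imread('pics/w15_raw.png')[60+v//2,250:400];h=cv2.inRange(cv2.cvtColor(r[None],cv2.COLOR_BGR2HSV),(18,130,60),(34,255,255))[0].nonzero()[0]+250
    print('driver',h.min(),h.max(),ray('wrist',h.mean(),60+v/2,t[2]+.041,s).round(4))
print(t)
E
```

```text
spine 0.006 [ 0.4079 -0.3272] [ 0.3035 -0.3285] patch [ 0.425  -0.3294]
spine 0.01 [ 0.4087 -0.3259] [ 0.3056 -0.3272] patch [ 0.4256 -0.3281]
patch edges [ 0.4341 -0.3273] [ 0.4169 -0.3289]
saddle corners top z=.03:  [ 0.4387 -0.293 ] [ 0.4375 -0.3557] [ 0.4154 -0.3531] [ 0.4194 -0.2932]
fork tips z=.036 [ 0.3095 -0.3001] [ 0.2873 -0.3057] [ 0.3041 -0.3442] [ 0.2859 -0.3448]
driver 298 347 [ 0.452  -0.2229  0.1925]
driver 250 346 [ 0.4368 -0.2146  0.1925]
[ 0.39813641 -0.22284238  0.15151996]
```

Request:
{"api": "apply_moves", "payload": {"plan": [[-0.005, 0.034, 0, 0, 0, 0, 1], [-0.005, 0.034, 0, 0, 0, 0, 1], [-0.005, 0.035, 0.03, 0, 0, 0, 1], [0, 0, 0.05, 0, 0, 0, 1], [0, 0, 0.04, 0, 0, 0, 1], [0, 0, 0, 0, 0, 0, 1], [0, 0, 0, 0, 0, 0, 1]]}}

```text
t: 25.02
tcp_pos: [0.384, -0.3269, 0.0326]
tool_rot: [1.0, -0.001, 0.0, 0.0]
force: [0.4, -0.5, -0.1]
finger_gap: 0.297
gripper_force: 49.4
```

```bash
python3 - <<'E'
from h import *
im=wsnap('w16',1.2)
for i in range(2): rows([.383,-.3255,-.017],-np.pi/2); snapshot('wrist')
s=sense();print(s['force'],s['finger_gap'])
E
```

```text
tcp [ 0.3844 -0.3274  0.0332] yaw -1.574 gap 0.295 t 25.07 q6 0.65
shift [-0.0014 -0.002   0.0502] n 1.0 turn [ 0.0021 -0.0016 -0.0029]
tcp [ 0.3845 -0.3275  0.0335] yaw -1.574 gap 0.294 t 25.12 q6 0.65
shift [-0.0016 -0.0021  0.0505] n 1.0 turn [ 0.0027 -0.002  -0.0028]
[ 0.60879075  0.51816986 -0.62088513] 0.29425715598546853
```

Request:
{"api": "apply_moves", "payload": {"plan": [[-0.001, -0.001, 0.02, 0, 0, -0.003, 1], [0, 0, 0.015, 0, 0, 0, 1], [0, 0, 0.008, 0, 0, 0, 1], [0, 0, 0.004, 0, 0, 0, 1], [0, 0, 0, 0, 0, 0, 1]]}}

```text
t: 25.8
tcp_pos: [0.3826, -0.3255, -0.0152]
tool_rot: [1.0, -0.0, -0.0, -0.0]
force: [0.6, -0.4, 0.1]
finger_gap: 0.293
gripper_force: 49.4
```

Request:
{"api": "apply_moves", "payload": {"plan": [[0, 0, 0.002, 0, 0, 0, 1], [0, 0, 0, 0, 0, 0, 0.1], [0, 0, 0, 0, 0, 0, -0.1], [0, 0, 0, 0, 0, 0, -0.1], [0, 0, -0.02, 0, 0, 0, -0.1], [0, 0, -0.05, 0, 0, 0, -0.1], [0, 0, -0.05, 0, 0, 0, -0.5], [0, 0, -0.05, 0, 0, 0, -1]]}}

```text
t: 26.8
tcp_pos: [0.3823, -0.3252, 0.1545]
tool_rot: [1.0, -0.0, -0.0, -0.0]
force: [1.0, -1.2, -0.2]
finger_gap: 0.94
gripper_force: 0.0
```

```bash
sed -i "s/'w14'/'w17'/g; s/'pics\/w14/'pics\/w17/;s/,\.014,s/,.024,s/" y.py; sed -i "s#pics/w14.npz#pics/w17.npz#" y.py; python3 y.py; python3 - <<'E'
from h import *
s=dict(np.load('pics/w17.npz'));im=cv2.imread('pics/w17_raw.png')
# spool/board/cell numeric check via top camera blue blob
t=snapshot('top');m=cv2.inRange(cv2.cvtColor(t,cv2.COLOR_RGB2HSV),(100,110,70),(125,255,255))
n,l,st,ce=cv2.connectedComponentsWithStats(m)
for i in range(1,n):
  if 60<st[i,4]<600 and ce[i][0]<260: print(st[i],ray('top',*ce[i],.042).round(4))
print(sense()['t'])
E
```

```text
tcp [ 0.3851 -0.3285  0.1605] yaw -1.571 gap 0.994 t 26.85 q6 0.64
shift [ 0.0018 -0.1176  0.1594] n 3.0 turn [ 0.01   -0.0069 -0.0767]
tcp [ 0.385  -0.3285  0.1581] yaw -1.571 gap 1.001 t 26.9 q6 0.64
shift [ 0.0018 -0.1176  0.157 ] n 3.0 turn [ 0.0099 -0.0069 -0.0769]
[ 312  131   24   87 1800] [ 0.396  -0.3259] yaw 0.017 ends [ 0.3422 -0.3268] [ 0.441  -0.3251]
[ 145  174   48   44 1628] [ 0.3688 -0.1478] yaw -1.213 ends [ 0.3591 -0.1218] [ 0.3781 -0.1728]
[190 121  18  49 416] [0.6529 0.1595 0.042 ]
[185 183  22  19 264] [0.4989 0.1617 0.042 ]
27.0
```

```bash
python3 - <<'E'
from h import *
s=dict(np.load('pics/w15.npz'))
f=lambda u,v,z:ray('wrist',290+u/2,60+v/2,z,s)[:2].round(4)
print('board low corners',f(207,68,.018),f(321,78,.018),'pins low (top z .03)',f(222,87,.03),f(286,94,.03),'side pins',f(181,56,.03),f(340,69,.03))
E
```

```text
board low corners [ 0.4938 -0.2968] [ 0.4886 -0.357 ] pins low (top z .03) [ 0.4839 -0.3022] [ 0.4804 -0.335 ] side pins [ 0.4986 -0.2806] [ 0.4923 -0.3608]
```

```bash
python3 -c "
from station import *
print(sign_off())"
```

```text
the job is handed in; nothing more can be done
None
```

I set all four parts in their holders, in the order asked, released them and handed the job in at about 27 s. The camera picture showed the cell, spool and board in place, while the screwdriver was confirmed only by its measured position.

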